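Start the full cycle on the bathroom UV steriliser

ROBOT

A 7-joint arm with a two-finger parallel gripper is mounted at the origin on the work surface. World frame = base frame: x ahead of the robot, y to its left, z up, the work surface at z = 0. Lengths are in m, angles in rad, forces in N, time in s.
With the tool pointing down it reaches from about 0.425 to 0.925 m from the base axis. Payload 6.8 kg.
Tool frame: the origin (TCP) lies on the mounting face of the last link; the fingertips stand 173 mm ahead of it and the grasp point (between the pads) lies 155 mm ahead of it; z points along the fingers, y is the line along which they close (so a half turn about z gives the same grasp; the last joint's range is limited). The gripper opens to 85 mm and grips with 20 to 120 N. Pads are 22 mm wide; open, the fingers measure 114 mm over their backs; the gripper's body (76 mm by 85 mm) begins 54 mm behind the grasp point. The pads swing forward as they close: fully open they stand 13 mm farther back than shut.
Start: joints at [1.015, 0.477, 0.022, 1.555, -0.011, 1.109, -0.083], TCP at [0.292, -0.608, 0.405] pointing down, gripper open.
Joint ranges: [-2.96, 2.96], [-0.34, 2.1], [-1.41, 1.46], [0.24, 2.44], [-1.37, 4.51], [0.17, 1.92], [-2.96, 2.96]. Speed limits (rad/s): [2.39, 2.39, 3.14, 3.14, 3.14, 3.14, 3.14].

INTERFACE

Orientations are given as a unit quaternion [w, x, y, z].
In Python, from station import bot gives the robot as it stands. The module is installed in compiled form; this text tells all that it offers.
- The arm moves only by the shell command python3 -m pendant 'ROWS' [FORCE]. ROWS is JSON, a list of rows, each a list of 5 numbers: the finger opening in m, from 0 to 0.0854, then the shift along the tool's x, y, z in m, then the turn about the tool's z in degrees. In form: [[jaw, x, y, z, yaw], ...]. A call has 1 to 12 rows; each row shifts and turns the commanded pose from where the row before left it, along the tool's axes as they then stand; what a row does not reach is not made up. A row lasts 1/12 s, in which the tool goes at most 41.7 mm and 7.16 degrees, less where a joint would pass 70% of its speed; a pose out of reach is approached as far as the arm can. A call with a gripper value outside its range is refused whole. The fingers move at their own pace and stop on an object; FORCE is the grip in N (left out, the last holds). Time passes only in rows, so rows that do not move let the fingers close. It gives the time, the measured TCP pose, the force, the opening and the grip force at its end, in the units of the state.
- bot.get_obs(): the state, without advancing time (a new reading comes with each control period).
- bot.read_camera(name): name is "scene" or "side" or "wrist"; returns (picture, depth): 384x512x3 uint8, blue, green, red; 384x512 float32, m along the optical axis (not along the pixel's ray), 0 where there is no reading.
- bot.camera_model(name): a dict with "intrinsics" (3x3 intrinsics, pixels), "R" (3x3) and "t" (3): a world point X has camera coordinates R X + t. Camera axes: x right, y down, z forward; pixel columns grow to the right and rows downward; lengths in m; the calibration is good to about 2 mm. A picture is of the moment at which its call begins: read the wrist's pose just before it. camera_model takes no time and is no camera call; for the wrist camera it gives the pose at the moment of the call.
- bot.hand_in(): hands the job in; it is judged then, once.
Trained networks look in the newest picture that a camera, given by its name, has taken for a name from the list of things; names that differ only in an ending like _2 or _b are one class to them, and where a whole thing is asked for, a point or a joint stands for the part that bears it (a point fixed in the world has none). Each returns a list of dicts, best first, with "score" (0 to 1); they miss things now and then, are a little off and sometimes report something else, mostly with a low value. They report only what shows in the picture. A call takes as long as a camera call. They do not tell look-alikes from the thing itself.
- bot.boxes_of(name, camera): "at" ([column, row] in pixels, amid what is visible of it).
- bot.trace(name, camera): "mask" (384x512 bool, what is visible of it) and "at" ([column, row] in pixels, amid what is visible of it).
- bot.pinpoint(name, camera): "at" ([column, row] in pixels: a listed point, or the origin of a listed thing).
The state is a dict: "t": time; "q": joint angles; "joint_vel": joint speeds; "joint_torque": joint torques, N m; "eef_pos": TCP position; "tool_rot": TCP orientation; "contact_force": force on the tool from outside, world axes, zero at the start; "torque": the same for the moment, N m; "gripper_width": opening from 0.0 (shut) to 1.0 (fully open); "grasp_force": force on a finger pad.
Only numpy, scipy, OpenCV 4.12 (cv2) and the standard library are available. Lean on these libraries where they do the work, as an engineer would, in place of code of your own. Each camera call takes 0.05 s, during which the arm holds its last target. There are 200 camera calls.

TASK

Run a full cycle on the UV steriliser standing on the vanity counter: with closed fingers press its lid down until it is fully shut, then push the round on/off button right in, then press the long bar key all the way down and let it come back up. Switch on only once the lid is shut, do not press the small square key, and leave the grooming tools inside and the toiletries on the counter where they are. Nothing is to be gripped or lifted; finish clear of everything.

Things in the scene. Friction and masses are not known exactly. Their poses are not given: they have to be found in the camera images.
- steriliser: Fixed white UV steriliser, 254 mm deep (x), 320 wide (y); origin: centre of its underside, z up, front to -x. Front control deck x = -124 to -52 mm, 95 mm high, three white controls in a row at x = -90: round on/off button y = +100, small square key y = +5, long bar key y = -95. Behind it an open-topped chamber (rim 100 mm high, floor 40 mm, x = -45 to 125) under a hinged see-through lid.
- lid (a joint): Lid angle, rad: 0 = shut on the chamber rim, positive = front edge raised; starts at 0.5 to 0.85. Hinge line along the box's y at x = +122, z = 100 mm (box frame). Panel 165 mm from hinge to front edge, 320 wide, 14 thick above the hinge line (top 114 mm high when shut); thumb tab 60 mm wide, 10 mm out, mid front. Stiff hinge: stays at any angle, no catch; 1 to 3 N at the front moves it down.
- lid_front (a point): Point on the upper (outer) face of the lid, on its mid line, 145 mm from the hinge line and 20 mm back from the front edge: a good place to push down; it moves with the lid.
- power (a joint): Round on/off button, m: 0 = out (off), 0.005 = fully in (on). It latches: it stays where it is pushed (about 3 N to move it, no spring).
- power_top (a point): Centre of the top of the round on/off button, 34 mm diameter, 105 mm above the counter when out, so 10 mm proud of the deck; moves straight down with the button.
- full (a joint): Long bar key (full cycle), m: 0 = up, 0.005 = fully down. Spring return: about 1.4 N starts it, 5 N holds it fully down.
- full_top (a point): Centre of the top of the long bar key, 24 mm (x) by 60 mm (y), 104 mm above the counter when up, 9 mm proud of the deck.
- quick (a joint): Small square key (quick cycle, not wanted), m: 0 = up, 0.005 = fully down; spring return.
- quick_top (a point): Centre of the top of the small square key, 24 by 24 mm, between the other two, 104 mm above the counter.
- comb: Loose black comb lying in the tool chamber, 130 by 30 by 6 mm; origin at the middle of its underside.
- clippers: Loose steel nail clippers lying in the tool chamber, 60 by 13 by 14 mm; origin at the middle of the underside.
- tumbler: Loose white ceramic tumbler beside the steriliser, 72 mm diameter, 95 mm tall; origin at the centre of the underside.
- pump_bottle: Loose black soap bottle with a pump head, 64 mm diameter, 166 mm tall, beside the steriliser; origin at the centre of the underside.
- cream_jar: Loose green glass jar with a steel cap, 60 mm diameter, 45 mm tall, just in front of the steriliser; origin at the centre of the underside.
- perfume: Loose amber glass perfume bottle with a black cap, 34 by 56 by 94 mm tall; beside the steriliser; origin at the centre of the underside.
- toothbrush: Loose white electric toothbrush upright on its charger, 62 mm diameter foot, 207 mm tall; left of the steriliser; origin at the centre of the underside.
Things that resemble listed ones, but are neither listed nor needed, are in the scene too. What is shaped like the pump_bottle but purple or yellow is not meant.

How it is judged:
By the outcome, as a careful person would: the job done as asked, in the order asked, and still so for the second after the job is handed in, with the robot touching nothing.
It also fails if it takes over 48 s, if anything falls off the work surface, if the arm or the gripper's body presses on something with over 40 N, if the wrist force passes 120 N, or if a joint passes its speed limit or range.

## Working session

There is one attempt and no reset: what is moved stays moved. The work goes in short steps, Python scripts to look and compute and a shell command to move; the robot and the scene stay as the last step left them, time stands still between calls to the robot, and variables do not carry over. Pictures are saved under pics/ and viewed, at most 10 in all, crops included, and the job is handed in when it is done.

```bash
mkdir -p pics; cat > h.py <<'E'
import numpy as np,cv2
from station import bot
def look(c):
    m=bot.camera_model(c); im,d=bot.read_camera(c); return m,im,d
def world(m,d,at,r=2):
    u,v=int(round(at[0])),int(round(at[1])); p=d[max(0,v-r):v+r+1,max(0,u-r):u+r+1]; p=p[p>0]
    if len(p)==0: return None
    z=np.median(p); K=m["intrinsics"]
    return m["R"].T@(np.linalg.inv(K)@[at[0]*z,at[1]*z,z]-m["t"])
E
python3 - <<'E'
from h import *
np.set_printoptions(precision=4,suppress=True)
ims=[]
for c in("scene","side"):
    m,im,d=look(c); cv2.imwrite(f"pics/{c}.png",im)
    print(c,'campos',-m["R"].T@m["t"])
    for n in("power_top","quick_top","full_top","lid_front","steriliser"):
        for r in bot.pinpoint(n,c)[:2]: print(n,round(r["score"],2),np.round(r["at"],1),world(m,d,r["at"]))
o=bot.get_obs();print(o["t"],o["eef_pos"],o["tool_rot"],o["contact_force"])
E
```

```text
scene campos [ 0.4129 -0.7218  0.8483]
power_top 0.6 [238.9 169.5] [0.4737 0.2048 0.1068]
quick_top 0.55 [239.6 193.3] [0.4657 0.109  0.1035]
full_top 0.48 [239.  219.5] [0.4544 0.0116 0.1051]
lid_front 0.77 [284.4 163.4] [0.5762 0.0768 0.2147]
steriliser 0.79 [274.2 220.4] [0.5505 0.0595 0.0393]
side campos [-0.2642  0.4961  0.8199]
power_top 0.65 [140.4 267.3] [0.4583 0.3683 0.0333]
power_top 0.58 [207.5 214.7] [0.4722 0.2022 0.1061]
quick_top 0.64 [245.  204.9] [0.4664 0.1126 0.104 ]
quick_top 0.53 [208.4 215.9] [0.4683 0.2018 0.1055]
full_top 0.68 [283.1 193.6] [0.4605 0.0161 0.1056]
lid_front 0.88 [229.6 140.9] [0.5554 0.1065 0.222 ]
steriliser 0.66 [232.3 212.4] [0.4662 0.1447 0.0944]
steriliser 0.28 [246.6 204.4] [0.4674 0.108  0.1029]
0.6 [ 0.2923 -0.6085  0.4047] [0.    0.975 0.222 0.   ] [-0.457   0.0537  0.0687]
```

View pics/scene.png

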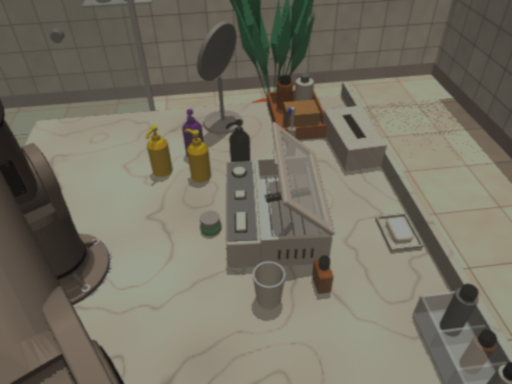

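View pics/side.png

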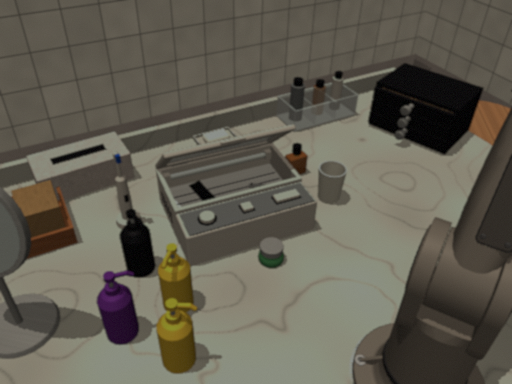

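The deck controls run along scene (239,170) round, (240,193) square and (239,220) bar, seen in side at (207,215), (246,205) and (285,195). The side power_top at (140,267) is wrong because it lies off the deck. The lid is raised and its front edge shows at side (165–290, 135–165). There is only one steriliser. Next I fit the box pose and the lid angle.

```bash
cat >> h.py <<'E'
np.set_printoptions(precision=4,suppress=True)
from scipy.optimize import least_squares
from scipy.spatial.transform import Rotation as Ro
P={"power_top":(-.09,.1,.105),"quick_top":(-.09,.005,.104),"full_top":(-.09,-.095,.104)}
def pt(p,n):
    x,y,th,a=p
    l=(.122-.145*np.cos(a)+.014*np.sin(a),0,.1+.145*np.sin(a)+.014*np.cos(a)) if n=="lid_front" else P[n]
    c,s=np.cos(th),np.sin(th); return np.array([x+c*l[0]-s*l[1],y+s*l[0]+c*l[1],l[2]])
def proj(m,X):
    v=m["intrinsics"]@(m["R"]@X+m["t"]); return v[:2]/v[2]
def fit(obs):  # obs: list (model,name,px)
    return least_squares(lambda p:np.concatenate([proj(m,pt(p,n))-a for m,n,a in obs]),[.555,.099,-.08,.7],loss="soft_l1")
def goal(p_tip,th):   # needed tool-axis shift for fingertip, and yaw to align tool y with box -y
    o=bot.get_obs(); w,x,y,z=o["tool_rot"]; R=Ro.from_quat([x,y,z,w]).as_matrix()
    tip=o["eef_pos"]+R[:,2]*.173
    yd=R.T@np.array([np.sin(th),-np.cos(th),0]); yaw=np.degrees(np.arctan2(-yd[0],yd[1]))
    print("t",o["t"],"tip",tip,"F",o["contact_force"],"shift",R.T@(np.array(p_tip)-tip),"yaw",yaw); return R
E
python3 - <<'E'
from h import *
A={"scene":{"power_top":(238.9,169.5),"quick_top":(239.6,193.3),"full_top":(239,219.5),"lid_front":(284.4,163.4)},
"side":{"power_top":(207.5,214.7),"quick_top":(245,204.9),"full_top":(283.1,193.6),"lid_front":(229.6,140.9)}}
obs=[(bot.camera_model(c),n,np.array(a)) for c in A for n,a in A[c].items()]
r=fit(obs); print(r.x,r.fun.reshape(-1,2))
for n in list(P)+["lid_front"]: print(n,pt(r.x,n))
goal(pt(r.x,"lid_front"),r.x[2])
E
```

```text
[ 0.5556  0.0978 -0.0891  0.7176] [[ 0.4278  0.3273]
 [ 0.1675 -0.5973]
 [ 1.2767  0.3037]
 [-0.979  -1.918 ]
 [-1.7788  0.0873]
 [ 0.7247 -0.2318]
 [ 2.4683  0.648 ]
 [ 0.0725 -0.0319]]
power_top [0.4748 0.2054 0.105 ]
quick_top [0.4664 0.1108 0.104 ]
full_top [0.4575 0.0112 0.104 ]
lid_front [0.5775 0.0958 0.2059]
t 0.6 tip [ 0.2923 -0.6085  0.2317] F [-0.457   0.0537  0.0687] shift [ 0.562  -0.5114  0.0258] yaw 30.758970659882078
```

```bash
python3 -m pendant '[[0,0,0,-0.012,6.2],[0,0,0,-0.012,6.2],[0,0,0,-0.012,6.2],[0,0,0,-0.012,6.2],[0,0,0,-0.012,6.2],[0,0.011,-0.036,0,0],[0,0.011,-0.036,0,0],[0,0.011,-0.036,0,0],[0,0.011,-0.036,0,0],[0,0.011,-0.036,0,0]]'
python3 -m pendant '[[0,0.011,-0.036,0,0],[0,0.011,-0.036,0,0],[0,0.011,-0.036,0,0],[0,0.011,-0.036,0,0],[0,0.011,-0.036,0,0],[0,0.011,-0.036,0,0],[0,0.011,-0.036,0,0],[0,0.011,-0.036,0,0],[0,0.011,-0.036,0,0],[0,0.011,-0.036,0,0],[0,0,0,0,0],[0,0,0,0,0]]'
python3 - <<'E'
from h import *
o=[]
for c in("scene","side","wrist"):
    m,im,d=look(c)
    cv2.imwrite(f"pics/b_{c}.png",im)
    for n in list(P)+["lid_front"]:
        for r in bot.pinpoint(n,c)[:2]:
            print(c,n,round(r["score"],2),np.round(r["at"],1),world(m,d,r["at"])); 
p=[.5556,.0978,-.0891,.7176]
goal(pt(p,"lid_front"),p[2])
E
```

```text
t: 1.43
eef_pos: [0.3641, -0.4326, 0.4649]
tool_rot: [0.0, 0.999, -0.047, 0.0]
contact_force: [1.0, -0.4, -0.7]
gripper_width: -0.005
grasp_force: 0.0
t: 2.43
eef_pos: [0.5075, -0.0837, 0.4648]
tool_rot: [-0.0, 0.999, -0.044, 0.0]
contact_force: [-0.4, -0.6, -0.3]
gripper_width: 0.002
grasp_force: 0.0
scene power_top 0.62 [241.7 168.1] [0.4822 0.2114 0.1056]
scene quick_top 0.45 [239.7 191.5] [0.4666 0.1139 0.1054]
scene full_top 0.7 [237.7 218.7] [0.4516 0.0155 0.1044]
scene lid_front 0.65 [284.5 160.4] [0.5791 0.0908 0.2128]
scene lid_front 0.55 [266.9 298. ] [ 0.4943 -0.1836  0.0485]
side power_top 0.65 [206.1 213.6] [0.4776 0.2032 0.1054]
side quick_top 0.41 [243.9 199.7] [0.4933 0.1015 0.0948]
side full_top 0.72 [282.8 194.1] [0.4605 0.0168 0.1043]
side lid_front 0.8 [226.8 139. ] [0.5671 0.1078 0.2205]
wrist power_top 0.86 [ 11.2 225.2] [0.4709 0.2046 0.1051]
wrist quick_top 0.7 [ 90.3 221. ] [0.4671 0.1134 0.1038]
wrist quick_top 0.36 [181.4 219.9] [0.4587 0.0088 0.104 ]
wrist full_top 0.58 [181.9 219.6] [0.4588 0.0083 0.1036]
t 3.1833 tip [ 0.5068 -0.0862  0.2917] F [-0.6175 -0.1644 -0.0108] shift [ 0.0534 -0.1878  0.0858] yaw -0.23600377744531345
```

View pics/b_wrist.png

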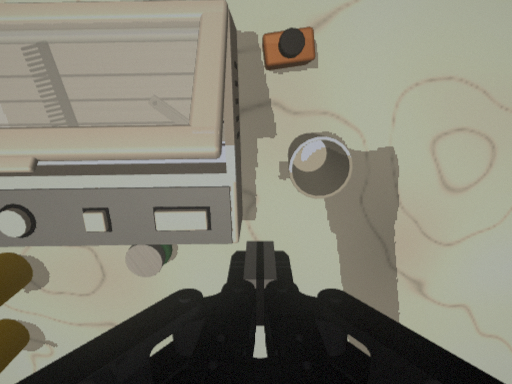

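The wrist view shows the controls at (13,222), (95,220) and (182,219), and their depth positions match the fit within a few mm. Next I move above the lid's mid front and then press along its arc.

```bash
python3 -m pendant '[[0,0.010,-0.031,0,0],[0,0.010,-0.031,0,0],[0,0.010,-0.031,0,0],[0,0.010,-0.031,0,0],[0,0.010,-0.031,0,0],[0,0.012,-0.031,0,0],[0,0,0,0.020,0],[0,0,0,0.020,0],[0,0,0,0.020,0],[0,0,0,0.01,0],[0,0,0,0,0]]'
python3 -m pendant '[[0,-0.005,0,0.010,0],[0,-0.005,0,0.010,0],[0,-0.005,0,0.010,0],[0,-0.005,0,0.010,0],[0,0,0,0,0]]'
python3 - <<'E'
from h import *
m,im,d=look("side"); cv2.imwrite("pics/c_side.png",cv2.resize(im[90:270,120:360],(800,600)))
p=[.5556,.0978,-.0891,0]
goal(pt(p,"lid_front"),p[2])
E
```

```text
t: 4.1
eef_pos: [0.5852, 0.0929, 0.3921]
tool_rot: [0.001, 0.999, -0.047, -0.002]
contact_force: [-0.6, -0.2, -0.4]
gripper_width: 0.002
grasp_force: 0.0
t: 4.52
eef_pos: [0.5642, 0.0951, 0.3526]
tool_rot: [0.0, 0.999, -0.046, -0.002]
contact_force: [-1.1, -0.7, -1.1]
gripper_width: 0.001
grasp_force: 0.0
t 4.5667 tip [0.5645 0.095  0.1806] F [-0.0271  1.0663  0.4098] shift [-0.032  -0.002   0.0666] yaw -0.20545979422010288
```

View pics/c_side.png

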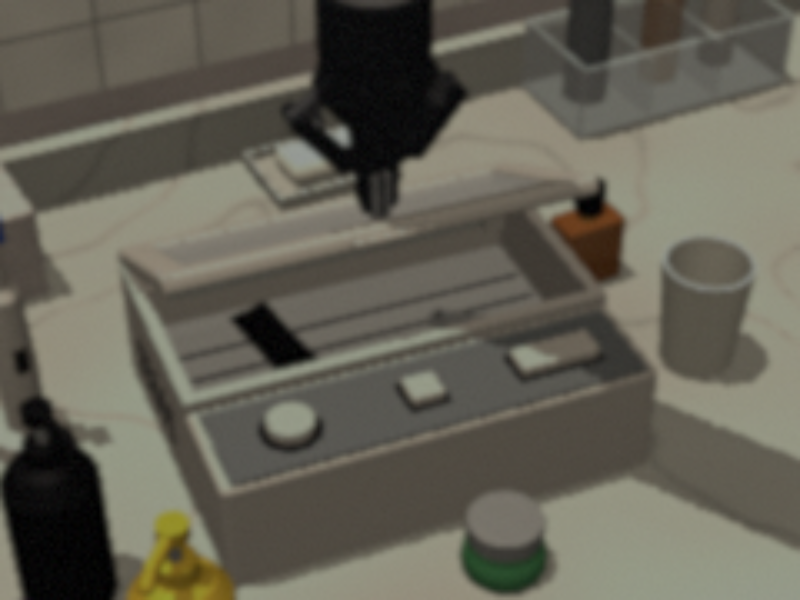

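The fingertip is on the lid's mid front at about (380,205) in the crop, and the lid is following it down. I keep pressing.

```bash
python3 -m pendant '[[0,-0.004,0,0.009,0],[0,-0.004,0,0.009,0],[0,-0.004,0,0.009,0],[0,-0.004,0,0.009,0],[0,-0.004,0,0.009,0],[0,-0.003,0,0.009,0],[0,-0.003,0,0.007,0],[0,0,0,0,0],[0,0,0,0,0]]'
python3 -m pendant '[[0,0,0,0.003,0],[0,0,0,0.003,0],[0,0,0,0,0],[0,0,0,0,0]]'
python3 - <<'E'
from h import *
goal(pt([.5556,.0978,-.0891,0],"lid_front"),-.0891)
E
```

```text
t: 5.32
eef_pos: [0.5397, 0.0975, 0.293]
tool_rot: [0.0, 0.999, -0.047, -0.001]
contact_force: [-0.2, 0.6, -0.5]
gripper_width: 0.004
grasp_force: 0.0
t: 5.65
eef_pos: [0.5402, 0.0975, 0.2877]
tool_rot: [-0.0, 0.999, -0.047, 0.0]
contact_force: [0.1, 0.4, -0.3]
gripper_width: -0.004
grasp_force: 0.0
t 5.65 tip [0.5402 0.0975 0.1147] F [ 0.0733  0.3709 -0.3053] shift [-0.0077 -0.0016  0.0007] yaw -0.24240428055591495
```

```bash
python3 -m pendant '[[0,0,0,0.002,0],[0,0,0,0.002,0],[0,0,0,0,0],[0,0,0,0,0]]'
python3 - <<'E'
from h import *
goal(pt([.5556,.0978,-.0891,0],"lid_front"),-.0891)
m,im,d=look("side"); cv2.imwrite("pics/d_side.png",cv2.resize(im[90:270,120:360],(800,600)))
E
```

```text
t: 5.98
eef_pos: [0.5403, 0.0977, 0.2872]
tool_rot: [0.0, 0.999, -0.047, 0.001]
contact_force: [-11.7, -2.6, 32.0]
gripper_width: -0.003
grasp_force: 15.9
t 5.9833 tip [0.5405 0.0976 0.1142] F [-11.7275  -2.5674  32.0248] shift [-0.008  -0.0015  0.0002] yaw -0.2612860747890424
```

View pics/d_side.png

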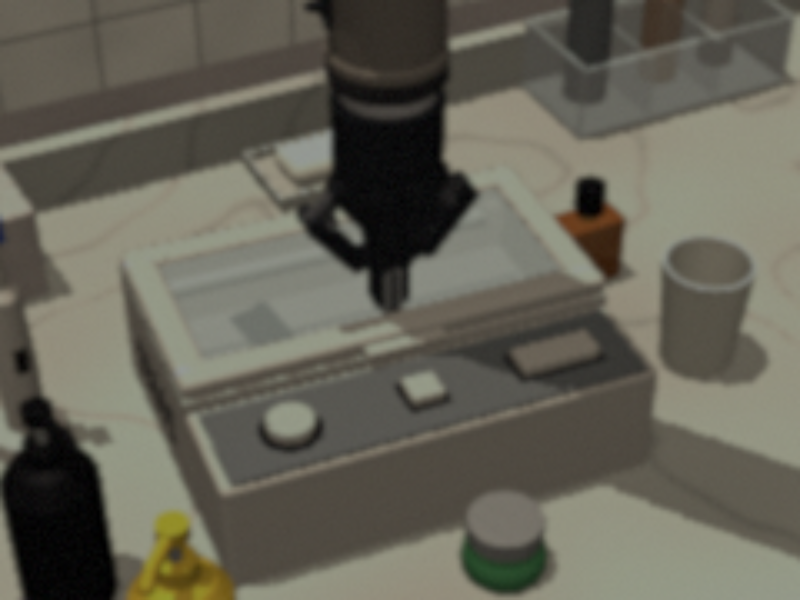

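The lid is shut: the tip stopped hard at z = 0.114, the given shut height, at 32 N, and the crop shows the panel flat on the rim. Next I lift and move over the round button, checking how close the bottles are.

```bash
python3 -m pendant '[[0,0,0,-0.02,0],[0,0,0,-0.03,0],[0,-0.012,-0.017,0,0],[0,-0.013,-0.017,0,0],[0,-0.013,-0.017,0,0],[0,-0.013,-0.017,0,0],[0,-0.012,-0.017,0,0],[0,-0.012,-0.016,0,0],[0,0,0,0,0],[0,0,0,0,0]]'
python3 - <<'E'
from h import *
m,im,d=look("wrist"); cv2.imwrite("pics/e_wrist.png",im)
for n in list(P)+["lid_front"]:
    for r in bot.pinpoint(n,"wrist")[:2]: print(n,round(r["score"],2),np.round(r["at"],1),world(m,d,r["at"]))
goal(pt([.5556,.0978,-.0891,0],"power_top"),-.0891)
m,im,d=look("scene")
for u in [(199,150),(160,155),(239,140),(192,125)]: print(u,world(m,d,u,1))
E
```

```text
t: 6.87
eef_pos: [0.4743, 0.206, 0.3338]
tool_rot: [-0.0, 0.999, -0.045, 0.0]
contact_force: [0.2, 0.0, 0.0]
gripper_width: 0.003
grasp_force: 0.0
power_top 0.86 [261.9 221.1] [0.471  0.2055 0.1045]
power_top 0.62 [ 99.2 176.7] [0.5031 0.3338 0.0609]
quick_top 0.76 [400.1 213.7] [0.4676 0.1103 0.1036]
lid_front 0.91 [431.1 120.4] [0.5302 0.0995 0.1139]
t 7.1167 tip [0.4755 0.2039 0.1606] F [-0.0628 -0.7027 -0.226 ] shift [-0.0008 -0.0014  0.0556] yaw -0.35816742825317666
(199, 150) [0.3664 0.3002 0.1171]
(160, 155) [0.2465 0.3386 0.0843]
(239, 140) [0.474  0.1445 0.2477]
(192, 125) [0.349  0.429  0.1228]
```

View pics/e_wrist.png

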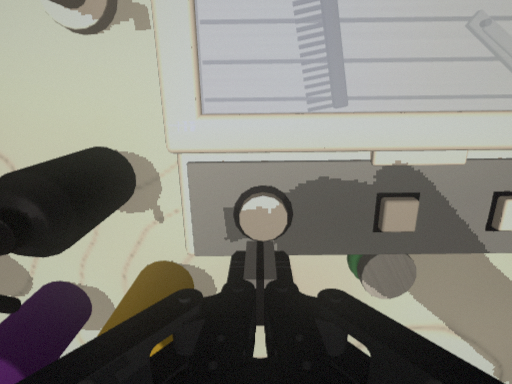

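The wrist view shows the round button at (263,215), below the fingertips. The lid lies flat (lid_front z = 0.114) and every bottle is at least 0.13 m away. I press the button.

```bash
python3 -m pendant '[[0,-0.002,0,0.015,0],[0,0,0,0.015,0],[0,0,0,0.015,0],[0,0,0,0.007,0],[0,0,0,0.003,0],[0,0,0,0.003,0],[0,0,0,0.002,0],[0,0,0,0,0],[0,0,0,0,0]]'
python3 -m pendant '[[0,0,0,0.002,0],[0,0,0,0.002,0],[0,0,0,0,0],[0,0,0,0,0]]'
```

```text
t: 7.92
eef_pos: [0.4731, 0.2054, 0.2742]
tool_rot: [-0.0, 0.999, -0.047, 0.001]
contact_force: [0.6, 0.8, 0.1]
gripper_width: -0.002
grasp_force: 0.0
t: 8.25
eef_pos: [0.4732, 0.2058, 0.2732]
tool_rot: [-0.0, 0.999, -0.047, 0.001]
contact_force: [-9.3, -6.3, 32.9]
gripper_width: 0.002
grasp_force: 16.6
```

The button bottomed at z = 0.100 under 33 N, which is fully in. Next I lift and cross to the bar key.

```bash
python3 -m pendant '[[0,0,0,-0.025,0],[0,0,0,-0.03,0],[0,0,0.028,0,0],[0,0.001,0.028,0,0],[0,0,0.028,0,0],[0,0.001,0.028,0,0],[0,0,0.028,0,0],[0,0,0.028,0,0],[0,0,0.028,0,0],[0,0,0,0,0],[0,0,0,0,0]]'
python3 - <<'E'
from h import *
for c in("wrist","side"):
    m,im,d=look(c); cv2.imwrite(f"pics/f_{c}.png",im)
    for n in list(P)+["lid_front"]:
        for r in bot.pinpoint(n,c)[:1]: print(c,n,round(r["score"],2),np.round(r["at"],1),world(m,d,r["at"]))
goal(pt([.5556,.0978,-.0891,0],"full_top"),-.0891)
E
```

```text
t: 9.17
eef_pos: [0.4566, 0.0085, 0.325]
tool_rot: [0.0, 0.999, -0.048, 0.0]
contact_force: [0.4, 0.2, -0.2]
gripper_width: -0.003
grasp_force: 0.0
wrist quick_top 0.86 [104.4 221.8] [0.4664 0.1117 0.1039]
wrist full_top 0.95 [257.7 219.1] [0.4583 0.0104 0.1035]
wrist lid_front 0.59 [ 88.4 126.3] [0.5285 0.1003 0.1137]
side power_top 0.53 [208.5 219.9] [0.4614 0.2049 0.1006]
side quick_top 0.64 [245.6 202.8] [0.4718 0.1083 0.1044]
side full_top 0.68 [284.7 192.7] [0.4626 0.0105 0.1047]
side lid_front 0.68 [235.9 182.6] [0.5383 0.0997 0.1129]
t 9.6667 tip [0.4566 0.0104 0.1517] F [-0.3238 -0.4787  0.7569] shift [ 0.0008 -0.0009  0.0477] yaw -0.19444027738764635
```

View pics/f_wrist.png

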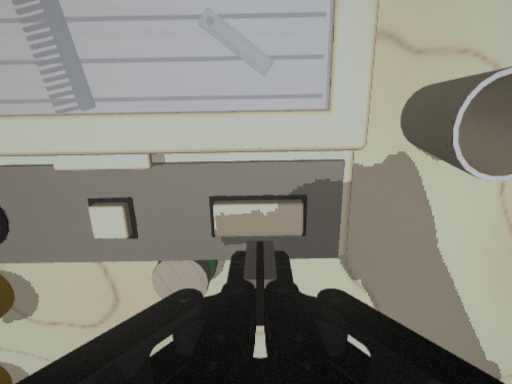

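The power button now reads z = 0.1006, so it is in. The bar key is at (258,217), under the tips. I press it.

```bash
python3 -m pendant '[[0,0.001,0,0.015,0],[0,0,0,0.015,0],[0,0,0,0.012,0],[0,0,0,0.003,0],[0,0,0,0.003,0],[0,0,0,0.003,0],[0,0,0,0.001,0],[0,0,0,0,0],[0,0,0,0,0]]'
python3 -m pendant '[[0,0,0,0.002,0],[0,0,0,0.002,0],[0,0,0,0,0],[0,0,0,0,0]]'
```

```text
t: 10.42
eef_pos: [0.4575, 0.0099, 0.2731]
tool_rot: [0.0, 0.999, -0.047, 0.0]
contact_force: [-2.6, -0.4, 5.3]
gripper_width: 0.002
grasp_force: 2.2
t: 10.75
eef_pos: [0.4577, 0.0101, 0.2718]
tool_rot: [0.001, 0.999, -0.047, 0.0]
contact_force: [-14.4, -0.4, 40.0]
gripper_width: 0.001
grasp_force: 20.4
```

The bar key is at its stop (z = 0.099). I release it, rise clear and check.

```bash
python3 -m pendant '[[0,0,0,-0.01,0],[0,0,0,-0.02,0],[0,0,0,-0.035,0],[0,0,0,-0.035,0],[0,0,0,-0.035,0],[0,0,0.03,-0.01,0],[0,0,0.03,0,0],[0,0,0.03,0,0],[0,0,0.03,0,0],[0,0,0.03,0,0],[0,0,0,0,0],[0,0,0,0,0]]'
python3 - <<'E'
from h import *
for c in("wrist","side","scene"):
    m,im,d=look(c); cv2.imwrite(f"pics/g_{c}.png",im)
    for n in list(P)+["lid_front"]:
        for r in bot.pinpoint(n,c)[:1]: print(c,n,round(r["score"],2),world(m,d,r["at"]))
cv2.imwrite("pics/g_both.png",np.hstack([cv2.resize(cv2.imread(f"pics/g_{c}.png"),(400,300)) for c in("side","scene")]))
E
```

```text
t: 11.75
eef_pos: [0.4434, -0.1411, 0.414]
tool_rot: [0.0, 0.999, -0.049, 0.001]
contact_force: [0.2, 1.4, -0.3]
gripper_width: -0.003
grasp_force: 0.0
wrist full_top 0.87 [0.4544 0.0118 0.1038]
side power_top 0.55 [0.467  0.2005 0.099 ]
side quick_top 0.65 [0.4762 0.1086 0.1036]
side full_top 0.79 [0.4691 0.0127 0.1022]
side lid_front 0.94 [0.526  0.1077 0.114 ]
scene full_top 0.36 [ 0.4443 -0.1679  0.2891]
scene lid_front 0.68 [0.5274 0.0977 0.1148]
```

View pics/g_both.png

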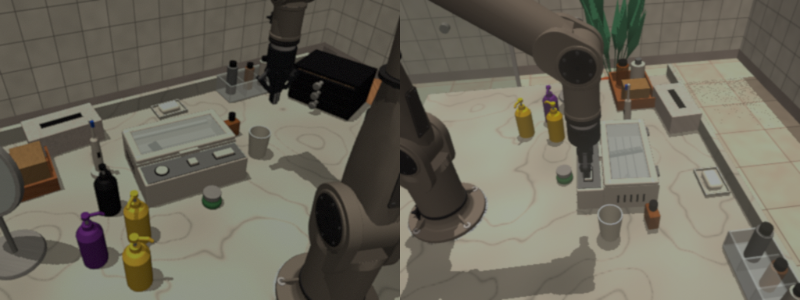

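The lid is shut (0.114), the round button is in (about 0.100), the bar key is back up (0.104), the toiletries stand where they were and the arm is clear.

```bash
python3 -c "
from station import bot
print(bot.hand_in())"
```

```text
the job is handed in; nothing more can be done
None
```

I ran the full cycle and handed it in: lid pressed shut first, then the on/off button pushed in, then the bar key pressed down and back up, with the square key not pressed, everything else left where it stood, and the arm clear.

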